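# Clamp the salt mill on its side in the travel holder

### The job

Secure the salt mill (pink glass, white cap) for travelling: lift the holder's sprung bar by its red knob, swing it aside onto its parking rest, and lay the salt mill on its side in the two black saddles, setting it down rather than dropping it, with its middle under where the bar will come. Then swing the bar back square across the mill until it stops and let it down so that its pad presses on the mill. Leave the black pepper mill where it lies.

Things in the scene. Friction and masses are not known exactly. Their poses are not given: they have to be found in the camera images.
- salt_mill_center (a point): Centre of the salt mill (pink glass, clear neck, white cap), half-way along its axis: a barrel 50 mm in diameter, 124 mm long, 0.23 kg. It lies on its side in either lane of a shallow wooden tray, axis 31 mm above the worktop; the tray's low stops (8 mm) begin 37 mm from its middle, so fingers have room beside it. The point's z axis runs along the mill to its cap; either way round will do.
- pepper_mill_center (a point): Centre of the pepper mill: black glass, clear neck and black cap, size and axes as the salt mill, lying parallel to it in the other lane, 90 mm away. Leave it alone.
- seat (a point): Centre of a mill lying fully down in the holder, 50 mm above the worktop (z up). Two black V saddles, 14 mm thick, tops 48 mm high, stand at y = +40 and -40 mm from here on a fixed grey plate 12 mm thick and carry the mill along this point's y. At x = +105 mm stands the upright steel post (14 mm in diameter, 154 mm high) about which the bar turns.
- knob (a point): Centre of the upright red knob on the free end of the steel bar, 150 mm from the post axis: a cylinder 20 mm in diameter, 44 mm tall, on top of the bar (20 mm wide, 12 mm thick). With the bar fully down it is 114 mm above the worktop. A black pad under the bar, 105 mm from the post, has its underside at 66 mm then, 9 mm below a seated mill's top.
- clamp_lift (a joint): Lift of the bar in m, 0 (down) to 0.05. A spring and weight pull it down with 5 N (bottom) to 8 N (top), damped (3 N more at 0.1 m/s). It stays up only on a seated mill (about 0.009) or on the parking rest, a grey upright with a rubber top 100 mm high beside the post on the seat's +y side: lifted above 0.024 the bar clears the rest and a seated mill; let go there it lies at 0.024.
- clamp_turn (a joint): Turn of the bar about the post in rad, 0 to 1.6. At 0 (a stop) it is square across the saddles and points from the post along the seat's -x. It grows as the knob swings towards the seat's +y (clockwise from above). The rest lies under the bar from about 0.95 to 1.6 (middle 1.3) and blocks a bar that is not lifted. Light friction: it stays where it is left.
Mind the look-alikes: they are no part of the job. Leave any yellow look-alike of the part that bears salt_mill_center alone.

How it is judged:
By the outcome, as a careful person would: the job done as asked, in the order asked, and still so for the second after the job is handed in, with the robot touching nothing.
It also fails if it takes over 64 s, if anything falls off the work surface, if the arm or the gripper's body presses on something with over 40 N, if the wrist force passes 120 N, or if a joint passes its speed limit or range.

### The arm

A 6-joint arm with a two-finger parallel gripper is mounted at the origin on a cart in front of the work surface, level with it; the furniture and walls round the work are solid. World frame = base frame: x ahead of the robot, y to its left, z up, the work surface at z = 0. Lengths are in m, angles in rad, forces in N, time in s.
With the tool pointing down it reaches from about 0.25 to 0.725 m from the base axis. Payload 4 kg.
Tool frame: the origin (TCP) lies midway between the tips of the shut fingers; the grasp point (between the pads) lies 19 mm behind it; z points along the fingers, y is the line along which they close (so a half turn about z gives the same grasp; the last joint's range is limited). The gripper opens to 85 mm and grips with 20 to 120 N. Pads are 22 mm wide; open, the fingers measure 114 mm over their backs; the gripper's body (76 mm by 85 mm) begins 54 mm behind the grasp point. The pads swing forward as they close: fully open they stand 13 mm farther back than shut.
Start: joints at [1.249, 0.241, 0.005, 1.335, 0, 1.571], TCP at [0.158, 0.474, 0.231] pointing down, gripper open.
Joint ranges: [-2.72, 2.72], [-1.05, 1.87], [-1.09, 1.28], [-1.99, 2.15], [-1.42, 1.44], [-3.14, 3.14]. Speed limits (rad/s): [2.79, 2.79, 3.14, 3.14, 3.14, 3.14].

### API

Orientations are given as a unit quaternion [x, y, z, w].
In Python, from workcell import status, camera, get_calibration, ticket gives the robot as it stands.
- The arm moves only by the shell command python3 -m creep 'ROWS' [OPENING]. ROWS is JSON, a list of rows, each a list of 6 numbers: the shift along the world's x, y, z in cm, then the turn, a rotation vector about the world's x, y, z in degrees. A call has 1 to 8 rows; each row shifts and turns the commanded pose from where the row before left it; what a row does not reach is not made up. A row lasts 1/10 s, in which the tool goes at most 50 mm and 8.59 degrees, less where a joint would pass 70% of its speed; a pose out of reach is approached as far as the arm can. A call is refused whole if a number of a shift passes 5 or a number of a turn 8.59, either way. A call with a gripper value outside its range is refused whole. OPENING is the opening, from -1 (shut) to 1 (fully open), so that 0 is half open, set as the call begins (- or left out, the last holds). The fingers move at their own pace and stop on an object; the grip force is fixed at half the most. Time passes only in rows, so rows that do not move let the fingers close. It gives the time, the measured TCP pose, the force, the opening and the grip force at its end, in the units of the state.
- status.get_obs(): the state, without advancing time (a new reading comes with each control period).
- camera(name): name is "side" or "top"; returns the picture (420x560x3 uint8, red, green, blue); there is no depth.
- get_calibration(name): a dict with "fx", "fy", "cx", "cy" (pixels), "k1" (the pictures are not rectified: a ray, as slopes to the right and down, at radius r is drawn at 1 + k1 r^2 times it, then the intrinsics apply), "rvec" (rotation vector, rad) and "tvec" (3), from world to camera coordinates, as OpenCV has them. Camera axes: x right, y down, z forward; pixel columns grow to the right and rows downward; lengths in m; the calibration is good to about 2 mm. A picture is of the moment at which its call begins. get_calibration takes no time and is no camera call.
- ticket.job_done(): hands the job in; it is judged then, once.
The state is a dict: "clock": time; "joint_pos": joint angles; "joint_vel": joint speeds; "tau": joint torques, N m; "eef_pos": TCP position; "tool_rot": TCP orientation; "ft_force": force on the tool from outside, world axes, zero at the start; "ft_torque": the same for the moment, N m; "grip_width": finger opening in m; "grasp_force": force on a finger pad.
Only numpy, scipy, OpenCV 4.12 (cv2) and the standard library are available. Lean on these libraries where they do the work, as an engineer would, in place of code of your own. Each camera call takes 0.05 s, during which the arm holds its last target. There are 200 camera calls.

## Working session

There is one attempt and no reset: what is moved stays moved. The work goes in short steps, Python scripts to look and compute and a shell command to move; the robot and the scene stay as the last step left them, time stands still between calls to the robot, and variables do not carry over. Pictures are saved under pics/ and viewed, at most 10 in all, crops included, and the job is handed in when it is done.

```bash
mkdir -p pics
cat > h.py <<'E'
import numpy as np, cv2
from workcell import status, camera, get_calibration, ticket
def snap(n,f):
    im=camera(n); cv2.imwrite('pics/'+f,im[:,:,::-1]); return im
def ray(n,u,v):
    c=get_calibration(n); x=(u-c['cx'])/c['fx']; y=(v-c['cy'])/c['fy']
    a,b=x,y
    for _ in range(30):
        s=1+c['k1']*(a*a+b*b); a,b=x/s,y/s
    R=cv2.Rodrigues(np.array(c['rvec'],float))[0]; t=np.array(c['tvec'],float).ravel()
    return -R.T@t, R.T@np.array([a,b,1])
def atz(n,u,v,z):
    o,d=ray(n,u,v); return o+d*(z-o[2])/d[2]
def proj(n,p):
    c=get_calibration(n); R=cv2.Rodrigues(np.array(c['rvec'],float))[0]
    q=R@np.array(p,float)+np.array(c['tvec'],float).ravel(); a,b=q[:2]/q[2]; s=1+c['k1']*(a*a+b*b)
    return c['fx']*a*s+c['cx'],c['fy']*b*s+c['cy']
E
python3 - <<'E'
from h import *
a=snap('top','a.png');b=snap('side','b.png')
print(status.get_obs())
for n in('top','side'): print(ray(n,280,210))
E
```

```text
{'clock': 0.1, 'joint_pos': array([1.24903589e+00, 2.41353204e-01, 3.86703741e-03, 1.33520322e+00,
       1.12236534e-06, 1.57082502e+00]), 'joint_vel': array([ 0.00086051, -0.0014668 ,  0.00257954,  0.00027073, -0.00012753,
        0.00029687]), 'tau': array([ 4.89970753e-04, -3.73137081e+01,  2.53010774e+01,  1.08738404e-02,
        2.80130581e-05,  7.84452503e-07]), 'eef_pos': array([0.15794013, 0.47380585, 0.23049729]), 'tool_rot': array([ 1.60201210e-01,  9.87083926e-01, -9.34217719e-04, -1.52162172e-04]), 'ft_force': array([-0.072012 ,  0.6135843,  0.3641139]), 'ft_torque': array([-0.00490662,  0.05546358,  0.03683581]), 'grasp_force': 0.0, 'grip_width': 0.0855535134101856}
(array([ 0.43821788, -0.13516238,  0.97422019]), array([ 8.35105844e-02, -3.21138815e-04, -9.96737588e-01]))
(array([ 0.74845184, -0.53069728,  1.01088495]), array([-0.22008956,  0.40537985, -0.88729922]))
```

View pics/a.png

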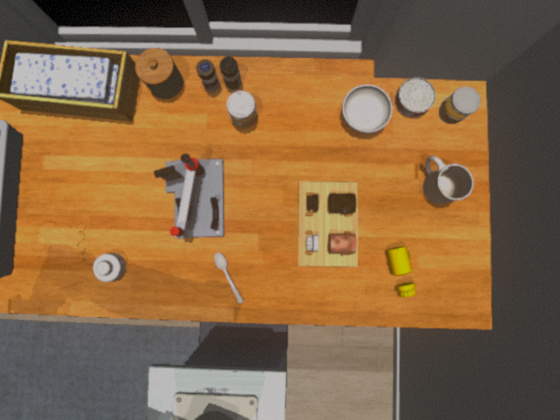

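View pics/b.png

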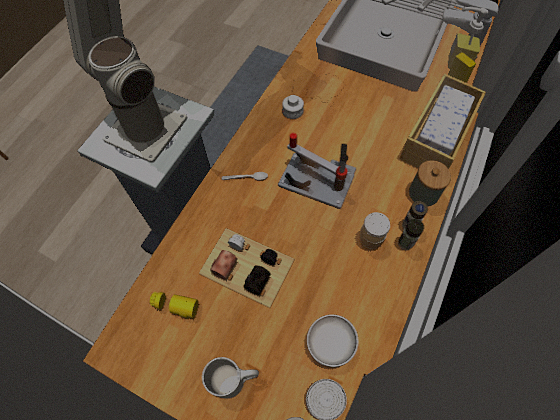

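Run:
```python
from h import *
a=cv2.imread('pics/a.png');b=cv2.imread('pics/b.png')
A=cv2.resize(a[145:275,150:365],None,fx=3.7,fy=3.7,interpolation=cv2.INTER_CUBIC)
cv2.imwrite('pics/a2.png',A)
B=cv2.resize(b[125:305,195:360],None,fx=3.3,fy=3.3,interpolation=cv2.INTER_CUBIC)
cv2.imwrite('pics/b2.png',B)
for p in [(0,0,0),(.158,.474,.231),(.5,0,0),(.5,.1,0)]: print(p,proj('top',p),proj('side',p))
```

```text
(0, 0, 0) (np.float64(214.4620653505106), np.float64(435.2579016701351)) (np.float64(144.99072500772576), np.float64(128.38597478494708))
(0.158, 0.474, 0.231) (np.float64(-60.61109089807036), np.float64(388.4705445848112)) (np.float64(259.00471995514675), np.float64(-12.945637849688552))
(0.5, 0, 0) (np.float64(222.62392375329642), np.float64(216.78729546375035)) (np.float64(291.98325138375446), np.float64(190.4015301163584))
(0.5, 0.1, 0) (np.float64(180.73225035766336), np.float64(215.61761047127942)) (np.float64(307.2997353057286), np.float64(163.18787846563603))
```

View pics/a2.png

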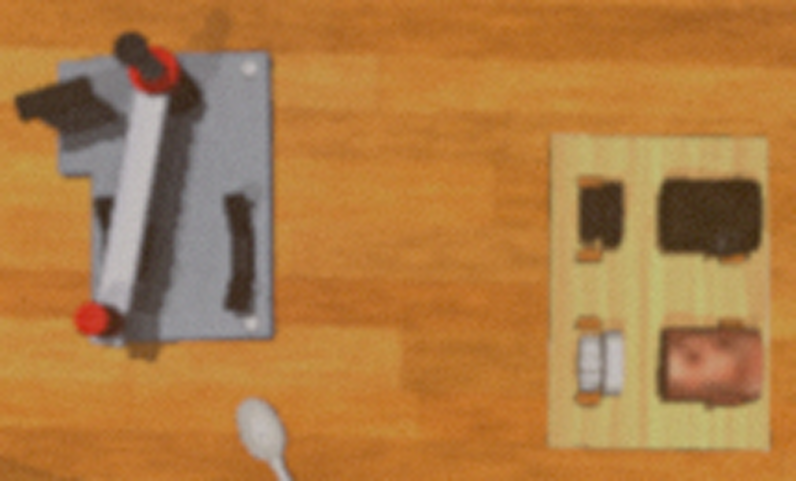

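View pics/b2.png

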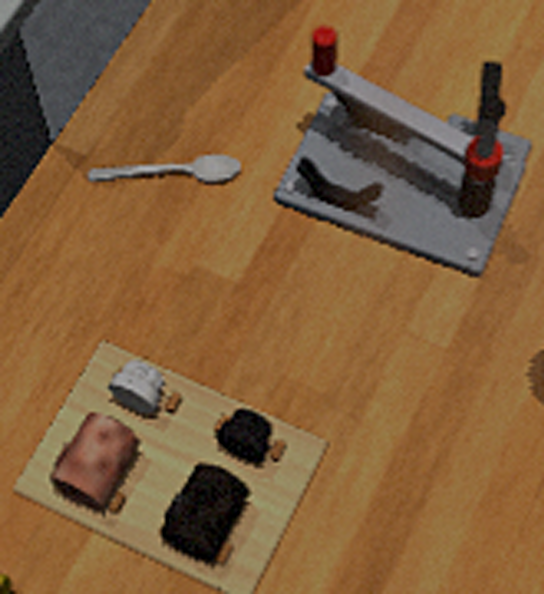

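Run:
```python
from h import *
np.set_printoptions(precision=4,suppress=True)
T=lambda u,v:(150+(u+.5)/3.7-.5,145+(v+.5)/3.7-.5)
S=lambda u,v:(195+(u+.5)/3.3-.5,125+(v+.5)/3.3-.5)
def tri(t,s):
    o1,d1=ray('top',*T(*t));o2,d2=ray('side',*S(*s))
    k=np.linalg.lstsq(np.c_[d1,-d2],o2-o1,rcond=None)[0]
    p,q=o1+d1*k[0],o2+d2*k[1]; return (p+q)/2,np.linalg.norm(p-q)
print('knobtop',tri((93,319),(324,33)))
print('collar',tri((154,70),(484,150)), atz('top',*T(154,70),.12))
print('posttop',tri((130,46),(491,66)),atz('top',*T(130,46),.154))
for c in [(272,52),(272,338),(93,340),(93,178),(60,64)]: print('plate',atz('top',*T(*c),.012))
print('plate side',[atz('side',*S(*c),.012) for c in [(278,197),(480,270),(530,148)]])
for c in [(226,196),(254,196),(226,310),(250,313)]: print('saddle',atz('top',*T(*c),.048))
for c in [(577,363),(763,364),(710,327),(710,403),(660,364),(624,364)]: print('mill',atz('top',*T(*c),.031))
for c in [(712,179),(712,252)]: print('pepper',atz('top',*T(*c),.031))
for c in [(550,134),(768,134),(770,448),(548,448)]: print('tray',atz('top',*T(*c),.006))
```

```text
knobtop (array([0.4611, 0.0794, 0.1335]), np.float64(0.0028533390861841218))
collar (array([0.6093, 0.0613, 0.0917]), np.float64(0.002158318619294906)) [0.603  0.0543 0.12  ]
posttop (array([0.6018, 0.0507, 0.2082]), np.float64(0.008967728900665342)) [0.6095 0.0607 0.154 ]
plate [0.6374 0.0027 0.012 ]
plate [ 0.4545 -0.0047  0.012 ]
plate [0.4499 0.1087 0.012 ]
plate [0.5529 0.114  0.012 ]
plate [0.6263 0.1394 0.012 ]
plate side [array([ 0.4624, -0.0049,  0.012 ]), array([0.6397, 0.0059, 0.012 ]), array([0.6324, 0.1328, 0.012 ])]
saddle [0.5397 0.0221 0.048 ]
saddle [0.5402 0.0049 0.048 ]
saddle [0.47   0.0191 0.048 ]
saddle [0.4686 0.0044 0.048 ]
mill [ 0.4441 -0.1956  0.031 ]
mill [ 0.4466 -0.3099  0.031 ]
mill [ 0.4684 -0.277   0.031 ]
mill [ 0.4219 -0.2777  0.031 ]
mill [ 0.4449 -0.2466  0.031 ]
mill [ 0.4443 -0.2245  0.031 ]
pepper [ 0.5603 -0.2771  0.031 ]
pepper [ 0.5148 -0.2777  0.031 ]
tray [ 0.5898 -0.1769  0.006 ]
tray [ 0.5935 -0.3164  0.006 ]
tray [ 0.3944 -0.3195  0.006 ]
tray [ 0.3906 -0.1802  0.006 ]
```

```bash
python3 -m creep '[[2.5,-3.3,-0.4,0,0,-3.5],[2.5,-3.3,-0.4,0,0,-3.5],[2.5,-3.3,-0.4,0,0,-3.5],[2.5,-3.3,-0.4,0,0,-3.5],[2.5,-3.3,-0.4,0,0,-3.5],[2.5,-3.3,-0.4,0,0,-3.5],[2.5,-3.3,-0.4,0,0,-3.5],[2.5,-3.3,-0.4,0,0,-3.5]]' 1; python3 -m creep '[[2.5,-3.3,-0.4,0,0,-3.5],[2.5,-3.3,-0.4,0,0,-3.5],[2.5,-3.3,-0.4,0,0,-3.5],[2.5,-3.3,-0.4,0,0,-3.5],[0,0,0,0,0,0],[0,0,0,0,0,0]]'
```

```text
clock: 0.9
eef_pos: [0.3586, 0.2087, 0.1989]
tool_rot: [0.395, 0.919, -0.0, -0.0]
ft_force: [0.6, 1.0, 0.1]
grip_width: 0.0854
grasp_force: 0.0
clock: 1.5
eef_pos: [0.4579, 0.0775, 0.1826]
tool_rot: [0.504, 0.864, -0.0, -0.001]
ft_force: [0.3, 0.1, 0.2]
grip_width: 0.0852
grasp_force: 0.0
```

```bash
python3 -m creep '[[0.3,0.2,-2.2,0,0,0],[0,0,-2,0,0,0],[0,0,-2,0,0,0],[0,0,-2,0,0,0],[0,0,0,0,0,0]]' && python3 -m creep '[[0,0,0,0,0,0],[0,0,0,0,0,0],[0,0,0,0,0,0],[0,0,0,0,0,0],[0,0,0,0,0,0],[0,0,0,0,0,0]]' -1; python3 -c "
from workcell import status;o=status.get_obs();print(o['joint_pos'],o['ft_torque'])"
```

```text
clock: 2.0
eef_pos: [0.4579, 0.0812, 0.099]
tool_rot: [0.502, 0.865, -0.002, -0.002]
ft_force: [-0.2, 0.4, 0.2]
grip_width: 0.0856
grasp_force: 0.0
clock: 2.6
eef_pos: [0.4616, 0.0804, 0.1018]
tool_rot: [0.503, 0.864, 0.0, 0.0]
ft_force: [-0.4, -0.2, 1.6]
grip_width: 0.0183
grasp_force: 58.6
[ 1.72305655e-01  2.80228039e-01 -3.00475457e-01  9.88800724e-01
  1.67660617e-04  1.22732245e+00] [ 0.04463999 -0.08640952 -0.02184076]
```

```bash
python3 -m creep '[[0,0,0.5,0,0,0],[0,0,0.8,0,0,0],[0,0,0.8,0,0,0],[0,0,0.8,0,0,0],[0,0,0.8,0,0,0],[0,0,0,0,0,0],[0,0,0,0,0,0]]' && python3 -m creep '[[0.47,2.02,0,0,0,-7.86],[0.72,1.90,0,0,0,-7.86],[1.0,1.81,0,0,0,-7.86],[1.21,1.64,0,0,0,-7.86]]'
```

```text
clock: 3.3
eef_pos: [0.4621, 0.08, 0.138]
tool_rot: [0.503, 0.864, 0.0, 0.001]
ft_force: [6.4, -0.2, -6.6]
grip_width: 0.0181
grasp_force: 59.0
clock: 3.7
eef_pos: [0.4936, 0.1544, 0.1368]
tool_rot: [0.72, 0.694, -0.002, -0.001]
ft_force: [3.2, -0.3, -7.7]
grip_width: 0.0182
grasp_force: 59.0
```

Lifted and swinging with small forces; carry on to the rest and lower.

```bash
python3 -m creep '[[1.45,1.48,0,0,0,-7.86],[1.64,1.26,0,0,0,-7.86],[1.77,1.01,0,0,0,-7.86],[1.91,0.78,0,0,0,-7.86],[0,0,0,0,0,0]]' && python3 -m creep '[[0,0,-0.4,0,0,0],[0,0,-0.4,0,0,0],[0,0,-0.3,0,0,0],[0,0,0,0,0,0],[0,0,0,0,0,0]]'
```

```text
clock: 4.2
eef_pos: [0.5613, 0.2019, 0.1355]
tool_rot: [0.88, 0.474, -0.002, -0.003]
ft_force: [-2.4, 4.2, -6.7]
grip_width: 0.0183
grasp_force: 59.3
clock: 4.7
eef_pos: [0.5603, 0.2022, 0.1275]
tool_rot: [0.88, 0.476, -0.001, -0.004]
ft_force: [-3.8, 6.7, 3.3]
grip_width: 0.0182
grasp_force: 60.1
```

```bash
python3 -m creep '[[0,0,0,0,0,0],[0,0,0,0,0,0],[0,0,0,0,0,0],[0,0,1,0,0,0],[0,0,3,0,0,0],[0,0,3,0,0,0],[0,0,2.5,0,0,0]]' 1 && python3 -m creep '[[-1.04,-4.1,0,0,0,3.1],[-1.04,-4.1,0,0,0,3.1],[-1.04,-4.1,0,0,0,3.1],[-1.04,-4.1,0,0,0,3.1],[-1.04,-4.1,0,0,0,3.1],[-1.04,-4.1,0,0,0,3.1],[-1.04,-4.1,0,0,0,3.1],[-1.04,-4.1,0,0,0,3.1]]' &&  python3 -m creep '[[-1.04,-4.1,0,0,0,3.1],[-1.04,-4.1,0,0,0,3.1],[-1.04,-4.1,0,0,0,3.1],[0,0,0,0,0,0],[0,0,0,0,0,0]]'
python3 - <<'E'
from h import *
a=snap('top','c.png');b=snap('side','d.png')
A=cv2.resize(a[130:270,140:370],None,fx=3.4,fy=3.4,interpolation=cv2.INTER_CUBIC)[:,:,::-1]
cv2.imwrite('pics/c2.png',A)
B=cv2.resize(b[115:295,195:375],None,fx=3.3,fy=3.3,interpolation=cv2.INTER_CUBIC)[:,:,::-1]
cv2.imwrite('pics/d2.png',B)
E
```

```text
clock: 5.4
eef_pos: [0.5633, 0.1991, 0.2248]
tool_rot: [0.88, 0.475, 0.001, 0.0]
ft_force: [-0.2, 0.3, 1.1]
grip_width: 0.0854
grasp_force: 0.0
clock: 6.2
eef_pos: [0.4791, -0.1306, 0.2234]
tool_rot: [0.757, 0.653, 0.0, 0.001]
ft_force: [0.5, -0.3, -0.2]
grip_width: 0.0854
grasp_force: 0.0
clock: 6.7
eef_pos: [0.448, -0.2528, 0.2229]
tool_rot: [0.703, 0.711, 0.0, 0.0]
ft_force: [-0.9, -0.2, 0.2]
grip_width: 0.0852
grasp_force: 0.0
```

View pics/d2.png

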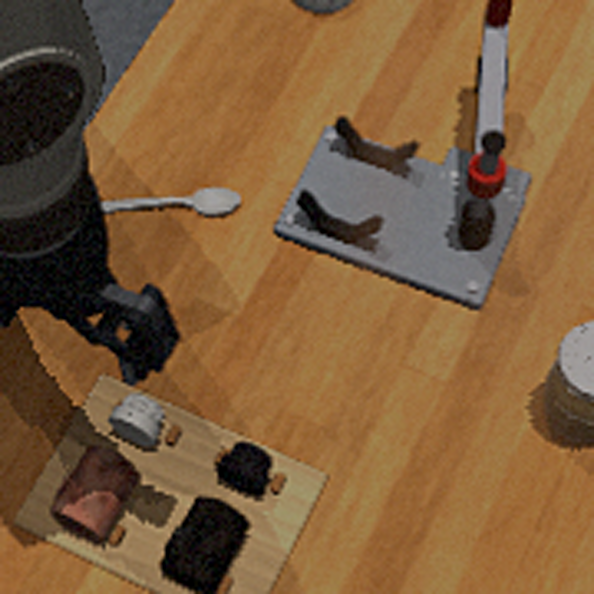

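View pics/c2.png

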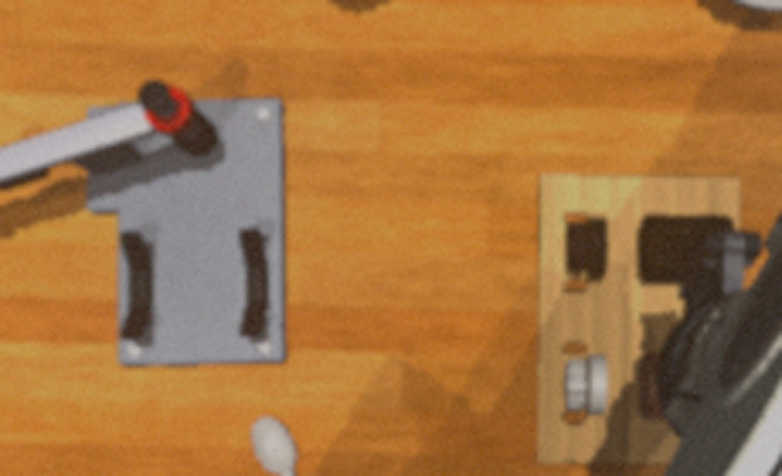

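Run:
```python
from h import *
np.set_printoptions(precision=4,suppress=True)
T=lambda u,v:(140+(u+.5)/3.4-.5,130+(v+.5)/3.4-.5)
S=lambda u,v:(195+(u+.5)/3.3-.5,115+(v+.5)/3.3-.5)
iS=lambda p:((p[0]-195+.5)*3.3-.5,(p[1]-115+.5)*3.3-.5)
for n,l in dict(L=[(121,233),(150,233),(124,344),(152,342)],R=[(240,231),(266,231),(242,339),(268,338)]).items():
    P=np.array([atz('top',*T(*c),.048) for c in l]);print(n,P[:,:2].tolist(),P.mean(0))
for n,l in dict(L=[(345,122),(412,150)],R=[(306,200),(377,226)]).items():
    P=np.array([atz('side',*S(*c),.048) for c in l]);print('side',n,P,P.mean(0))
# mill silhouette in side crop
yaw=.018
for yc in(-.245,-.255):
    pts=[]
    for e in(-.062,.062):
        for t in np.linspace(0,2*np.pi,40):
            x=.446+.025*np.cos(t)-e*np.sin(yaw);pts.append((e,)+iS(proj('side',(x,yc+e*np.cos(yaw),.031+.025*np.sin(t)))))
    pts=np.array(pts)
    for e in(-.062,.062):
        q=pts[pts[:,0]==e];print(yc,e,'u',q[:,1].min(),q[:,1].max(),'v',q[:,2].min(),q[:,2].max())
```

```text
L [[0.536246646053335, 0.10298026532594684], [0.5367648797575255, 0.08348539379750239], [0.4623652712167001, 0.09717662306604727], [0.4642297645065346, 0.07856713430755727]] [0.4999 0.0906 0.048 ]
R [[0.5397106375912665, 0.02323816645684401], [0.5401735685263153, 0.005862611231084058], [0.4679331036870321, 0.018810353241422717], [0.46908491040655825, 0.0015939113869010146]] [0.5042 0.0124 0.048 ]
side L [[0.4756 0.095  0.048 ]
 [0.5374 0.0939 0.048 ]] [0.5065 0.0944 0.048 ]
side R [[0.4803 0.0115 0.048 ]
 [0.5422 0.0145 0.048 ]] [0.5113 0.013  0.048 ]
-0.245 -0.062 u 44.830729160011074 103.96151608945613 v 507.39923462512127 543.8974614534898
-0.245 0.062 u 124.76862575219116 181.6312234444605 v 368.26760282477477 405.83649704937466
-0.255 -0.062 u 37.880055082443825 97.20048758075238 v 519.0445131321021 555.4532880200117
-0.255 0.062 u 118.3714094173766 175.4019934553687 v 378.97312331213584 416.42448906727554
```

```bash
python3 -m creep '[[-0.2,0.4,-3.5,0,0,0],[0,0,-4,0,0,0],[0,0,-4,0,0,0],[0,0,-3.5,0,0,0],[0,0,-3,0,0,0],[0,0,-2,0,0,0],[0,0,-1.1,0,0,0],[0,0,0,0,0,0]]' && python3 -m creep '[[0,0,0,0,0,0],[0,0,0,0,0,0],[0,0,0,0,0,0],[0,0,0,0,0,0],[0,0,0,0,0,0]]' -1
```

```text
clock: 7.6
eef_pos: [0.4459, -0.246, 0.0102]
tool_rot: [0.702, 0.713, -0.0, -0.001]
ft_force: [0.7, -0.3, -0.4]
grip_width: 0.0854
grasp_force: 0.0
clock: 8.1
eef_pos: [0.4475, -0.2482, 0.0132]
tool_rot: [0.702, 0.712, 0.001, 0.001]
ft_force: [-0.9, 0.9, 4.8]
grip_width: 0.0475
grasp_force: 61.3
```

```bash
python3 -m creep '[[0,0,0.7,0,0,0],[0,0,1.5,0,0,0],[0,0,2.5,0,0,0],[0,0,3,0,0,0],[0,0,3,0,0,0],[0,0,0,0,0,0]]' && python3 -m creep '[[0.7,3.75,0,0,0,0.25],[0.7,3.75,0,0,0,0.25],[0.7,3.75,0,0,0,0.25],[0.7,3.75,0,0,0,0.25],[0.7,3.75,0,0,0,0.25],[0.7,3.75,0,0,0,0.25],[0.7,3.75,0,0,0,0.25],[0.75,3.8,0,0,0,0.25]]' && python3 -m creep '[[0,0,0,0,0,0],[0,0,0,0,0,0]]'
python3 - <<'E'
from h import *
b=snap('side','e.png');a=snap('top','f.png')
B=cv2.resize(b[105:225,235:375],None,fx=2.8,fy=2.8,interpolation=cv2.INTER_CUBIC)
A=cv2.resize(a[140:260,150:290],None,fx=2.8,fy=2.8,interpolation=cv2.INTER_CUBIC)
cv2.imwrite('pics/e2.png',np.hstack([B,A])[:,:,::-1])
E
```

```text
clock: 8.7
eef_pos: [0.4494, -0.2494, 0.1233]
tool_rot: [0.702, 0.712, 0.001, 0.005]
ft_force: [0.9, -1.3, -2.1]
grip_width: 0.0481
grasp_force: 62.2
clock: 9.5
eef_pos: [0.5022, 0.0542, 0.1176]
tool_rot: [0.69, 0.724, -0.001, -0.0]
ft_force: [0.1, -1.1, -1.6]
grip_width: 0.0479
grasp_force: 62.2
clock: 9.7
eef_pos: [0.5022, 0.0534, 0.1175]
tool_rot: [0.689, 0.725, -0.001, -0.0]
ft_force: [-0.4, -0.1, -1.3]
grip_width: 0.0475
grasp_force: 62.3
```

View pics/e2.png

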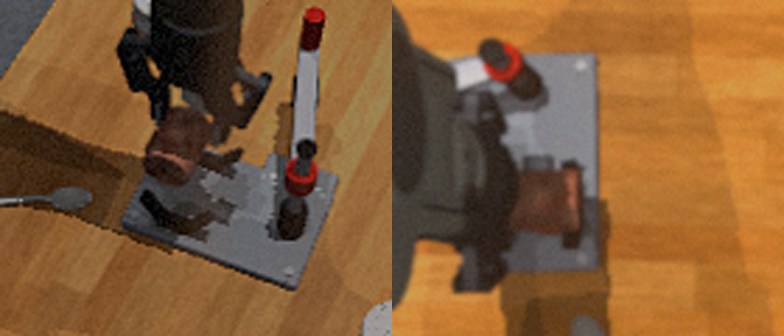

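Run:
```python
from h import *
for z in(.115,.1355,.16):print(atz('top',150+190/2.8,140+200/2.8,z))
for u,v in((168,170),):print(atz('side',235+u/2.8,105+v/2.8,.1355))
```

```text
[ 0.50366    -0.00549826  0.115     ]
[ 0.50209862 -0.00859189  0.1355    ]
[ 0.50023259 -0.01228916  0.16      ]
[ 0.50926394 -0.0046642   0.1355    ]
```

```bash
python3 -m creep '[[0.2,-0.05,-2,0,0,0],[0,0,-2,0,0,0],[0,0,-1.5,0,0,0],[0,0,-1,0,0,0],[0,0,-0.6,0,0,0],[0,0,-0.4,0,0,0],[0,0,0,0,0,0],[0,0,0,0,0,0]]' && python3 -m creep '[[0,0,-0.25,0,0,0],[0,0,-0.25,0,0,0],[0,0,-0.2,0,0,0],[0,0,0,0,0,0]]'
```

```text
clock: 10.6
eef_pos: [0.5055, 0.0523, 0.0438]
tool_rot: [0.69, 0.724, 0.0, 0.0]
ft_force: [0.3, -0.5, -2.4]
grip_width: 0.048
grasp_force: 62.2
clock: 11.0
eef_pos: [0.5047, 0.0524, 0.036]
tool_rot: [0.69, 0.724, -0.0, -0.0]
ft_force: [0.1, -0.7, -1.1]
grip_width: 0.0473
grasp_force: 62.3
```

```bash
python3 -m creep '[[0,0,-0.15,0,0,0],[0,0,-0.15,0,0,0],[0,0,0,0,0,0]]'; python3 -m creep '[[0,0,-0.1,0,0,0],[0,0,0,0,0,0]]'
```

```text
clock: 11.3
eef_pos: [0.5054, 0.0523, 0.0334]
tool_rot: [0.69, 0.724, 0.0, 0.0]
ft_force: [-0.1, 0.4, -1.8]
grip_width: 0.0474
grasp_force: 62.3
clock: 11.5
eef_pos: [0.5056, 0.0524, 0.0326]
tool_rot: [0.69, 0.724, 0.001, 0.001]
ft_force: [1.4, 0.1, 0.2]
grip_width: 0.0478
grasp_force: 62.4
```

```bash
python3 -m creep '[[0,0,-0.1,0,0,0],[0,0,0,0,0,0]]'; python3 -m creep '[[0,0,-0.1,0,0,0],[0,0,0,0,0,0]]'
```

```text
clock: 11.7
eef_pos: [0.5059, 0.0523, 0.0321]
tool_rot: [0.69, 0.724, 0.001, 0.001]
ft_force: [0.2, -1.3, 3.7]
grip_width: 0.0478
grasp_force: 62.7
clock: 11.9
eef_pos: [0.506, 0.0523, 0.032]
tool_rot: [0.69, 0.724, 0.001, 0.001]
ft_force: [-1.4, -1.4, 10.7]
grip_width: 0.0478
grasp_force: 63.5
```

```bash
python3 -m creep '[[0,0,0,0,0,0],[0,0,0,0,0,0],[0,0,0,0,0,0],[0,0,1,0,0,0],[0,0,3,0,0,0],[0,0,4,0,0,0],[0,0,5,0,0,0],[0,0,4,0,0,0]]' 1; python3 -m creep '[[1.1,3,0,0,0,-7.2],[1.1,3,0,0,0,-7.2],[1.1,3,0,0,0,-7.2],[1.1,3,0,0,0,-7.2],[1.1,3,0,0,0,-7.2],[0,0,0,0,0,0],[0,0,0,0,0,0]]'
python3 - <<'E'
from h import *
b=snap('side','g.png');a=snap('top','i.png')
B=cv2.resize(b[105:225,235:375],None,fx=2.8,fy=2.8,interpolation=cv2.INTER_CUBIC)
A=cv2.resize(a[140:260,150:290],None,fx=2.8,fy=2.8,interpolation=cv2.INTER_CUBIC)
cv2.imwrite('pics/g2.png',np.hstack([B,A])[:,:,::-1])
E
```

```text
clock: 12.7
eef_pos: [0.5051, 0.0524, 0.2034]
tool_rot: [0.69, 0.724, 0.001, 0.001]
ft_force: [0.8, 0.3, 1.0]
grip_width: 0.0854
grasp_force: 0.0
clock: 13.4
eef_pos: [0.5596, 0.2028, 0.2001]
tool_rot: [0.879, 0.477, -0.001, 0.0]
ft_force: [-1.1, -0.5, 0.3]
grip_width: 0.0853
grasp_force: 0.0
```

View pics/g2.png

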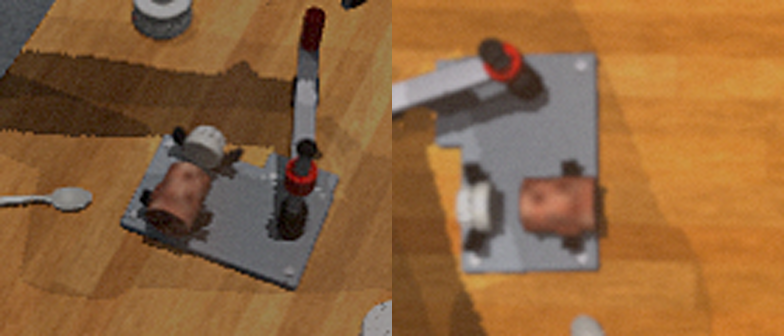

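```bash
python3 -m creep '[[0.1,-0.1,-2.5,0,0,0],[0,0,-2.5,0,0,0],[0,0,-2.4,0,0,0],[0,0,0,0,0,0]]' && python3 -m creep '[[0,0,0,0,0,0],[0,0,0,0,0,0],[0,0,0,0,0,0],[0,0,0,0,0,0],[0,0,0,0,0,0],[0,0,0,0,0,0]]' -1 && python3 -m creep '[[0,0,0.6,0,0,0],[0,0,0.7,0,0,0],[0,0,0,0,0,0],[0,0,0,0,0,0]]'
```

```text
clock: 13.9
eef_pos: [0.558, 0.199, 0.123]
tool_rot: [0.88, 0.475, -0.004, -0.001]
ft_force: [-0.8, -0.5, -0.4]
grip_width: 0.0855
grasp_force: 0.0
clock: 14.5
eef_pos: [0.5609, 0.2027, 0.1273]
tool_rot: [0.88, 0.476, 0.001, -0.001]
ft_force: [-3.5, 4.3, 3.6]
grip_width: 0.018
grasp_force: 58.4
clock: 14.9
eef_pos: [0.5602, 0.2017, 0.1385]
tool_rot: [0.88, 0.476, -0.001, -0.001]
ft_force: [-3.0, 3.8, -6.8]
grip_width: 0.0181
grasp_force: 59.0
```

```bash
python3 -m creep '[[-1.79,-0.73,0,0,0,7.43],[-1.71,-0.97,0,0,0,7.43],[-1.54,-1.17,0,0,0,7.43],[-1.38,-1.35,0,0,0,7.43],[-1.2,-1.53,0,0,0,7.43],[-1.0,-1.68,0,0,0,7.43],[-0.76,-1.78,0,0,0,7.43],[-0.53,-1.87,0,0,0,7.43]]' && python3 -m creep '[[-0.14,-0.97,0,0,0,3.7],[-0.14,-0.97,0,0,0,3.7],[0,-0.6,0,0,0,2.3],[0,0,0,0,0,0],[0,0,0,0,0,0]]'
```

```text
clock: 15.7
eef_pos: [0.4633, 0.0884, 0.1397]
tool_rot: [0.526, 0.85, -0.0, 0.003]
ft_force: [7.3, -0.6, -7.7]
grip_width: 0.0181
grasp_force: 59.1
clock: 16.2
eef_pos: [0.4609, 0.0642, 0.1399]
tool_rot: [0.456, 0.89, -0.0, 0.002]
ft_force: [4.6, -0.3, -6.9]
grip_width: 0.0179
grasp_force: 59.1
```

```bash
python3 -m creep '[[0,-0.5,0,0,0,2],[0,-0.4,0,0,0,1.5],[0,0,0,0,0,0],[0,0,0,0,0,0]]' && python3 -m creep '[[0,-0.3,0,0,0,1],[0,0,0,0,0,0],[0,0,0,0,0,0]]' && python3 -m creep '[[0,-0.3,0,0,0,1],[0,0,0,0,0,0],[0,0,0,0,0,0]]'
```

```text
clock: 16.6
eef_pos: [0.461, 0.0554, 0.1398]
tool_rot: [0.428, 0.904, -0.0, 0.002]
ft_force: [6.2, 0.5, -6.8]
grip_width: 0.0183
grasp_force: 59.1
clock: 16.9
eef_pos: [0.4611, 0.0527, 0.1399]
tool_rot: [0.42, 0.908, 0.0, 0.002]
ft_force: [6.4, 1.1, -7.3]
grip_width: 0.0181
grasp_force: 59.1
clock: 17.2
eef_pos: [0.4612, 0.0504, 0.1399]
tool_rot: [0.412, 0.911, 0.001, 0.002]
ft_force: [6.1, 2.3, -6.8]
grip_width: 0.018
grasp_force: 59.1
```

```bash
python3 -m creep '[[0,-0.3,0,0,0,0.5],[0,0,0,0,0,0],[0,0,0,0,0,0]]' && python3 -m creep '[[0,-0.2,0,0,0,0.3],[0,0,0,0,0,0],[0,0,0,0,0,0]]'
```

```text
clock: 17.5
eef_pos: [0.4614, 0.0484, 0.14]
tool_rot: [0.408, 0.913, 0.002, 0.002]
ft_force: [6.3, 5.2, -7.2]
grip_width: 0.018
grasp_force: 59.1
clock: 17.8
eef_pos: [0.4615, 0.047, 0.1401]
tool_rot: [0.405, 0.914, 0.003, 0.002]
ft_force: [6.7, 7.4, -7.0]
grip_width: 0.0182
grasp_force: 59.1
```

```bash
python3 -m creep '[[0,-0.3,0,0,0,0],[0,0,0,0,0,0],[0,0,0,0,0,0]]' && python3 -m creep '[[0,0,-0.5,0,0,0],[0,0,-0.5,0,0,0],[0,0,-0.5,0,0,0],[0,0,-0.4,0,0,0],[0,0,-0.3,0,0,0],[0,0,0,0,0,0],[0,0,0,0,0,0]]'
```

```text
clock: 18.1
eef_pos: [0.4617, 0.0452, 0.1402]
tool_rot: [0.404, 0.915, 0.004, 0.001]
ft_force: [6.0, 10.1, -7.0]
grip_width: 0.0184
grasp_force: 59.2
clock: 18.8
eef_pos: [0.4616, 0.0453, 0.1183]
tool_rot: [0.404, 0.915, 0.004, 0.001]
ft_force: [5.3, 10.8, -5.9]
grip_width: 0.0181
grasp_force: 59.2
```

```bash
python3 -m creep '[[0,0,-0.3,0,0,0],[0,0,-0.3,0,0,0],[0,0,0,0,0,0],[0,0,0,0,0,0]]' && python3 -m creep '[[0,0,-0.15,0,0,0],[0,0,0,0,0,0],[0,0,0,0,0,0]]'&& python3 -m creep '[[0,0,-0.1,0,0,0],[0,0,0,0,0,0],[0,0,0,0,0,0]]'
```

```text
clock: 19.2
eef_pos: [0.4616, 0.0453, 0.1123]
tool_rot: [0.404, 0.915, 0.004, 0.001]
ft_force: [4.2, 9.7, -5.6]
grip_width: 0.0181
grasp_force: 59.2
clock: 19.5
eef_pos: [0.4616, 0.0453, 0.111]
tool_rot: [0.404, 0.915, 0.004, 0.001]
ft_force: [3.8, 10.9, -3.3]
grip_width: 0.0182
grasp_force: 59.5
clock: 19.8
eef_pos: [0.4615, 0.0454, 0.1106]
tool_rot: [0.404, 0.915, 0.004, 0.001]
ft_force: [2.0, 9.8, -0.7]
grip_width: 0.0183
grasp_force: 60.1
```

```bash
python3 -m creep '[[0,0.3,-0.1,0,0,0],[0,0.3,0,0,0,0],[0,0,0,0,0,0]]' && python3 -m creep '[[0,0,0,0,0,0],[0,0,0,0,0,0],[0,0,0,0,0,0],[0,0,1,0,0,0],[0,0,3,0,0,0],[0,0,3,0,0,0],[0,0,3,0,0,0]]' 1 && python3 -m creep '[[-2,-3,3,0,0,0],[-2,-4,2,0,0,0],[-2,-4,2,0,0,0],[-2,-4,0,0,0,0],[-2,-4,0,0,0,0],[0,-4,0,0,0,0],[0,0,0,0,0,0],[0,0,0,0,0,0]]'
python3 - <<'E'
from h import *
b=snap('side','j.png');a=snap('top','k.png')
B=cv2.resize(b[105:225,235:375],None,fx=2.8,fy=2.8,interpolation=cv2.INTER_CUBIC)
A=cv2.resize(a[140:260,150:290],None,fx=2.8,fy=2.8,interpolation=cv2.INTER_CUBIC)
cv2.imwrite('pics/j2.png',np.hstack([B,A])[:,:,::-1])
E
```

```text
clock: 20.1
eef_pos: [0.4611, 0.0487, 0.1101]
tool_rot: [0.405, 0.914, 0.001, 0.002]
ft_force: [1.2, 2.8, 4.9]
grip_width: 0.018
grasp_force: 60.4
clock: 20.8
eef_pos: [0.4588, 0.0478, 0.2094]
tool_rot: [0.405, 0.914, -0.0, -0.0]
ft_force: [0.4, 0.8, 0.1]
grip_width: 0.0856
grasp_force: 0.0
clock: 21.6
eef_pos: [0.3586, -0.1825, 0.2782]
tool_rot: [0.406, 0.914, 0.0, -0.0]
ft_force: [0.3, 0.1, 1.0]
grip_width: 0.0852
grasp_force: 0.0
```

View pics/j2.png

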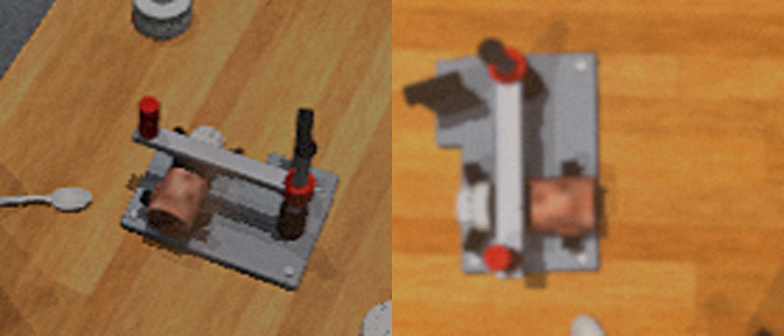

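Run:
```python
from h import *
print(atz('top',150+(498-392)/2.8,140+258/2.8,.145))
print(ticket.job_done())
```

```text
[0.45787613 0.04889437 0.145     ]
the job is handed in; nothing more can be done
None
```

The salt mill lies in the two saddles with the bar square across it at its stop and the pad pressing on it; the pepper mill was not touched, and I handed the job in at about 22 s on the robot's clock.

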